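# Lock the label roll on its unwinder with the bayonet plate

### The arm

A 6-joint arm with a two-finger parallel gripper is mounted at the origin on the work surface. World frame = base frame: x ahead of the robot, y to its left, z up, the work surface at z = 0. Lengths are in m, angles in rad, forces in N, time in s.
With the tool pointing down it reaches from about 0.325 to 0.775 m from the base axis. Payload 9.3 kg.
Tool frame: the origin (TCP) lies at the very end of the fingers, on their centre line; the grasp point (between the pads) lies 19 mm behind it (env.tcp_to_grasp is the distance from the TCP to the grasp point, in m); z points along the fingers, y is the line along which they close (so a half turn about z gives the same grasp; the last joint's range is limited). The gripper opens to 85 mm and grips with 20 to 120 N. Pads are 22 mm wide; open, the fingers measure 114 mm over their backs; the gripper's body (76 mm by 85 mm) begins 54 mm behind the grasp point. The pads swing forward as they close: fully open they stand 13 mm farther back than shut.
Start: joints at [1.125, 0.259, 0.021, 1.334, 0, 1.418], TCP at [0.159, 0.527, 0.231] pointing down, gripper open.
Joint ranges: [-3.04, 3.04], [-0.91, 1.82], [-1.04, 1.36], [-1.92, 1.95], [-1.52, 1.45], [-3.14, 3.14]. Speed limits (rad/s): [2.22, 2.22, 2.79, 3.14, 3.14, 3.14].

### API

Orientations are given as a unit quaternion [w, x, y, z].
In Python, from rig import env gives the robot as it stands.
- The arm moves only by the shell command python3 -m jog 'ROWS' [FORCE]. ROWS is JSON, a list of rows, each a list of 7 numbers: the opening, from 0 (shut) to 1 (fully open), then the shift along the tool's x, y, z in mm, then the turn, a rotation vector about the tool's x, y, z in degrees. A call has 1 to 20 rows; each row shifts and turns the commanded pose from where the row before left it, along the tool's axes as they then stand; what a row does not reach is not made up. A row lasts 1/8 s, in which the tool goes at most 62.5 mm and 10.7 degrees, less where a joint would pass 70% of its speed; a pose out of reach is approached as far as the arm can. A call is refused whole if a number of a shift passes 62.5 or a number of a turn 10.7, either way. A call with a gripper value outside its range is refused whole. The fingers move at their own pace and stop on an object; FORCE is the grip in N (left out, the last holds). Time passes only in rows, so rows that do not move let the fingers close. It gives the time, the measured TCP pose, the force, the opening and the grip force at its end, in the units of the state.
- env.state(): the state, without advancing time (a new reading comes with each control period).
- env.get_image(name): name is "scene" or "top"; returns a dict with "img" (420x560x3 uint8, blue, green, red), "intrinsics" (3x3 intrinsics, pixels), "world_from_camera" (4x4, takes a point from camera to world coordinates). Camera axes: x right, y down, z forward; pixel columns grow to the right and rows downward; lengths in m; the calibration is good to about 2 mm. A picture is of the moment at which its call begins. There is no depth.
- env.hand_in(): hands the job in; it is judged then, once.
Trained networks look in the newest picture that a camera, given by its name, has taken for a name from the list of things; names that differ only in an ending like _2 or _b are one class to them, and where a whole thing is asked for, a point or a joint stands for the part that bears it (a point fixed in the world has none). Each returns a list of dicts, best first, with "conf" (0 to 1); they miss things now and then, are a little off and sometimes report something else, mostly with a low value. They report only what shows in the picture. A call takes as long as a camera call. They do not tell look-alikes from the thing itself.
- env.boxes_of(target, camera): "bbox" ([left, top, width, height] in pixels, round what is visible of it).
- env.trace(target, camera): "region" (420x560 bool, what is visible of it) and "bbox" ([left, top, width, height] in pixels, round what is visible of it).
- env.tip_of(target, camera): "pixel" ([row, column] in pixels: a listed point, or the origin of a listed thing).
The state is a dict: "clock": time; "q": joint angles; "joint_velocities": joint speeds; "joint_efforts": joint torques, N m; "eef_pos": TCP position; "tcp_rot": TCP orientation; "wrist_force": force on the tool from outside, world axes, zero at the start; "wrist_torque": the same for the moment, N m; "gripper_width": finger opening in m; "grip_force": force on a finger pad.
Only numpy, scipy, OpenCV 4.12 (cv2) and the standard library are available. Lean on these libraries where they do the work, as an engineer would, in place of code of your own. Each camera call takes 0.05 s, during which the arm holds its last target. There are 200 camera calls.

### The job

In the mailroom, take the lock plate with the grip bar out of the slotted rack, lay it down flat on the mat or bench, let go and take it again by its bar, then lower its boss into the socket of the label unwinder with the two lugs in the two notches. Press it down against the spring, twist it clockwise (seen from above) a quarter turn to the stop and let it spring up into its locked position, then let go of it. Leave the plain plate in the rack, the tape roll and the carton where they are.

Things in the scene. Friction and masses are not known exactly. Their poses are not given: they have to be found in the camera images.
- lock_plate: Loose aluminium lock plate, 0.3 to 0.45 kg: a flat rectangle 124 (own x) x 116 (y) x 10 mm (z 0 to +10), with a grip bar on top and a lugged boss below; same after a half turn about z. Origin: centre of its underside, on the boss axis. At the start it stands on a long edge in a rack slot: y up, x along the slot, bar (z) facing away from the robot, leaning up to 5 degrees.
- pinch_edge (a point): Middle of the lock plate's upper long edge as it stands in the rack (own y +58 mm, mid thickness), 124 mm above the table. The plate is 10 mm thick here and can be pinched from above; bar and boss begin more than 30 mm from this edge. Axes as lock_plate.
- bar_top (a point): Middle of the top of the lock plate's grip bar. The bar is 84 mm long along the plate's x, 16 mm thick (y) and stands 36 mm out of the plate (own z +10 to +46). Axes as lock_plate.
- boss_end (a point): Centre of the boss's end face, 18 mm below the plate's underside. The boss is round, radius 24 mm, end chamfered. At its end two lugs, parallel to the bar, stick out along plate +x and -x: 12 mm wide, 8 mm high (own z -18 to -10), reaching 33 mm from the axis. Laid flat the plate rests on this face. Axes as lock_plate.
- socket (a point): Centre of the socket's rim on top of the unwinder's spindle, 95 mm above the table, z up. Hole radius 26 mm, spindle radius 39 mm. Two notches 16 mm wide, open upward, run out of the hole along the point's +x and -x for the lugs. The fixed unwinder has a grey base 190 x 190 x 16 mm with a white paper roll of radius 72 mm, its top 7 mm below the rim.
- spring (a point): Top of the sprung disc in the socket, at rest 10 mm below the rim (axes as socket). A plate dropped in rests on it, underside 8 mm above the rim, lugs in the notches. Pressing down starts at 7 N (less the plate's weight) and grows 0.5 N per mm; at 8 mm the plate is hard on the rim (11 N). Only within 2 mm of the rim can the lugs turn, clockwise from above; anticlockwise is blocked.
- pocket (a point): Roof of one of the two lock pockets, 30 mm from the axis along the socket's +y, 4 mm below the rim; the other lies at -y. After 90 degrees clockwise the lugs meet a stop (play about 4 degrees) under these 16 mm wide pockets. Let up there, the plate clicks up until its underside is 6 mm above the rim, and can neither turn back nor lift off; its bar then lies along the socket's y.
- rack: Fixed wooden rack, 286 mm long (own y), 90 mm deep (x), 32 mm high, origin at the centre of its underside. Two slots end to end, centred at y +69 and -69 mm, 12 mm wide and 24 mm deep (floor 8 mm above the table), for the lock plate and the plain plate. Rails beside the slots reach out to x +-20 mm.
- plain_plate: Bystander: loose plain aluminium plate of the same 124 x 116 x 10 mm, without bar, boss or lugs, standing in the other slot. Origin at the centre of one face, axes as lock_plate.
- mat: Fixed black rubber mat 200 (x) x 170 (y) x 3 mm between rack and unwinder: clear room to put the plate down. Origin at the centre of its underside.
- tape_roll: Bystander: loose grey roll of tape lying flat, radius 52 mm, 48 mm high. Origin at the centre of its underside.
- carton: Bystander: loose closed cardboard carton 100 x 130 x 60 mm. Origin at the centre of its underside.
Things that resemble listed ones, but are neither listed nor needed, are in the scene too. What is shaped like the lock_plate but green is not meant.

How it is judged:
On the way, in this order (a step that is already met when the one before it is completed fails the run):
1. the lock plate lies flat on the mat or bench, bar up, let go (angle between lock_plate's own z axis and vertical below 0.15 rad and height (world z) of lock_plate below 0.04 m and contact force between the fingers and lock_plate below 0.1 N), for 0.1 s.
2. the lock plate's boss is in the socket with its lugs in the notches (horizontal distance between lock_plate and socket below 0.005 m and z of lock_plate in the frame of socket below 0.012 m and angle between the x axis of lock_plate and the x axis of socket, either way round below 0.2 rad and angle between lock_plate's own z axis and vertical below 0.15 rad), for 0.05 s.
At the end, for the whole second after the job is handed in: The lock plate sits level in the socket (centre within 5 mm, tilt under 0.1 rad), its bar within 0.14 rad of the socket's y (a quarter turn from the notches), sprung up so that its underside is 3.5 to 9 mm above the rim, at rest and released (horizontal distance between lock_plate and socket below 0.005 m and z of lock_plate in the frame of socket between 0.0035 and 0.009 m and angle between the x axis of lock_plate and the y axis of socket, either way round below 0.14 rad and angle between lock_plate's own z axis and vertical below 0.1 rad and linear speed of lock_plate below 0.02 m/s); the robot touches nothing.
It fails at once if the plain plate is moved more than 25 mm (distance of plain_plate from where it was at the start of the episode above 0.025 m).
It fails at once if the tape roll is moved more than 25 mm (distance of tape_roll from where it was at the start of the episode above 0.025 m).
It fails at once if the carton is moved more than 25 mm (distance of carton from where it was at the start of the episode above 0.025 m).
It also fails if it takes over 72 s, if anything falls off the work surface, if the arm or the gripper's body presses on something with over 40 N, if the wrist force passes 120 N, or if a joint passes its speed limit or range.

## Working session

There is one attempt and no reset: what is moved stays moved. The work goes in short steps, Python scripts to look and compute and a shell command to move; the robot and the scene stay as the last step left them, time stands still between calls to the robot, and variables do not carry over. Pictures are saved under pics/ and viewed, at most 10 in all, crops included, and the job is handed in when it is done.

```bash
ls; mkdir -p pics; cat > h.py <<'E'
import numpy as np, cv2
from rig import env
def ray(im,rc):
    K=np.array(im["intrinsics"]);T=np.array(im["world_from_camera"])
    d=T[:3,:3]@np.linalg.solve(K,[rc[1],rc[0],1.]);return T[:3,3],d
def at_z(im,rc,z):
    o,d=ray(im,rc);return o+d*(z-o[2])/d[2]
def proj(im,p):
    K=np.array(im["intrinsics"]);T=np.linalg.inv(np.array(im["world_from_camera"]))
    c=T[:3,:3]@np.array(p)+T[:3,3];u=K@c;return u[1]/u[2],u[0]/u[2]
def tri(a,ra,b,rb):
    A=np.zeros((3,3));B=np.zeros(3)
    for im,rc in((a,ra),(b,rb)):
        o,d=ray(im,rc);d=d/np.linalg.norm(d);P=np.eye(3)-np.outer(d,d);A+=P;B+=P@o
    return np.linalg.solve(A,B)
E
python3 - <<'E'
from h import *
np.set_printoptions(precision=4,suppress=True)
I={}
for c in("scene","top"):
    I[c]=env.get_image(c);cv2.imwrite(f"pics/{c}0.png",I[c]["img"]);print(c,I[c]["world_from_camera"],I[c]["intrinsics"])
for t in("lock_plate","pinch_edge","bar_top","boss_end","socket","spring","pocket","rack","plain_plate","mat","tape_roll","carton"):
    for c in I:
        print(t,c,[(np.round(r["pixel"],1).tolist(),round(float(r["conf"]),2)) for r in env.tip_of(t,c)][:4])
E
```

```text
pics
scene [[-0.167   0.5677 -0.8061  1.2459]
 [ 0.986   0.0937 -0.1383  0.1232]
 [-0.003  -0.8179 -0.5754  0.6442]
 [ 0.      0.      0.      1.    ]] [[380.2954   0.     275.2726]
 [  0.     380.2954 205.2844]
 [  0.       0.       1.    ]]
top [[ 0.0269 -0.9837  0.1776  0.314 ]
 [-0.9996 -0.0243  0.0168 -0.0134]
 [-0.0122 -0.1779 -0.984   1.0822]
 [ 0.      0.      0.      1.    ]] [[428.1292   0.     276.9841]
 [  0.     428.1292 215.2666]
 [  0.       0.       1.    ]]
lock_plate scene [([206.9, 208.2], 0.94), ([175.4, 213.0], 0.74), ([263.8, 286.9], 0.61)]
lock_plate top [([229.7, 354.6], 0.77), ([311.2, 377.2], 0.64), ([209.4, 166.1], 0.59), ([221.3, 361.9], 0.17)]
pinch_edge scene [([154.4, 214.8], 0.97), ([186.5, 203.0], 0.85)]
pinch_edge top [([313.2, 379.0], 0.79), ([226.6, 361.3], 0.74)]
bar_top scene [([214.2, 197.6], 0.88), ([176.4, 223.0], 0.7)]
bar_top top [([210.1, 359.1], 0.78), ([297.6, 360.4], 0.7)]
boss_end scene [([202.3, 211.9], 0.66), ([166.8, 211.6], 0.57)]
boss_end top [([314.8, 384.0], 0.94), ([232.2, 355.9], 0.86), ([231.2, 355.7], 0.18)]
socket scene [([221.9, 391.6], 0.7)]
socket top [([210.9, 161.2], 0.66), ([210.4, 358.3], 0.43), ([187.7, 267.9], 0.21)]
spring scene [([223.0, 386.0], 0.7)]
spring top [([210.1, 168.1], 0.92)]
pocket scene [([229.1, 402.6], 0.82), ([223.5, 187.3], 0.2)]
pocket top [([204.4, 150.6], 0.78)]
rack scene [([222.2, 191.8], 0.69)]
rack top [([230.1, 380.2], 0.68)]
plain_plate scene [([198.7, 160.8], 0.78)]
plain_plate top [([234.4, 414.4], 0.96)]
mat scene [([232.1, 401.6], 0.61), ([262.2, 281.8], 0.59)]
mat top [([184.2, 266.6], 0.56), ([208.6, 168.5], 0.24)]
tape_roll scene [([274.3, 158.3], 0.76)]
tape_roll top [([162.5, 375.4], 0.57)]
carton scene [([326.5, 362.1], 0.68)]
carton top [([128.7, 199.0], 0.78)]
```

View pics/scene0.png

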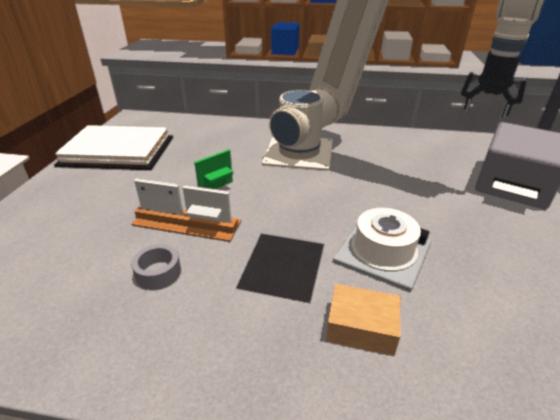

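View pics/top0.png

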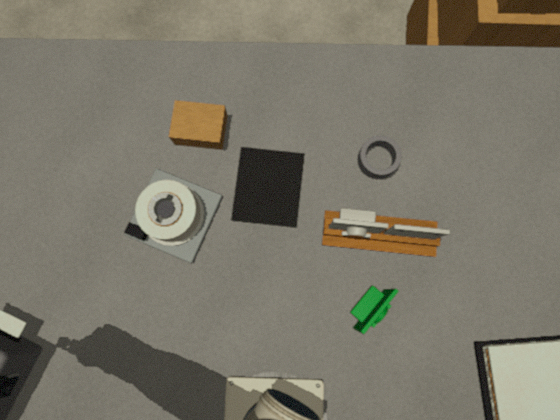

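Scene: the aluminium lock plate with its bar is at about (row 212, col 205), plain plate left at (197,158), green decoy behind, unwinder at (225,388), mat at (265,285). Top view: lock plate at (225,358), plain plate (232,420), rack (232,380), socket (210,165), and the green decoy at (308,373).

```bash
python3 - <<'E'
from h import *
np.set_printoptions(precision=4,suppress=True)
s=env.get_image("scene");t=env.get_image("top")
S=lambda n,c,i=0:env.tip_of(n,c)[i]["pixel"]
def best(n,c,near):
    L=[r["pixel"] for r in env.tip_of(n,c)];return min(L,key=lambda p:np.hypot(p[0]-near[0],p[1]-near[1])) if L else None
for n,a,b in(("pinch_edge",(186,203),(226,361)),("bar_top",(214,198),(210,359)),("boss_end",(202,212),(232,356)),("lock_plate",(207,208),(230,355)),("socket",(222,391),(211,161)),("spring",(223,386),(210,168)),("pocket",(229,402),(204,150)),("rack",(222,192),(230,380)),("plain_plate",(199,161),(234,414)),("mat",(262,282),(184,267)),("tape_roll",(274,158),(162,375)),("carton",(326,362),(129,199))):
    ps,pt=best(n,"scene",a),best(n,"top",b)
    X=tri(s,ps,t,pt);print(n,X,"resid",np.array(proj(s,X))-ps,np.array(proj(t,X))-pt)
for z,n in((.095,"socket"),(.085,"spring"),(.091,"pocket")):
    print(n,[at_z(i,best(n,c,w),z) for i,c,w in((s,"scene",(222,391)),(t,"top",(210,165)))])
# masks
for n,z in(("rack",.032),("mat",.003)):
    r=env.trace(n,"top");m=r[0]["region"].astype(np.uint8);c=max(cv2.findContours(m,0,2)[0],key=cv2.contourArea).reshape(-1,2)
    w=np.array([at_z(t,(y,x),z)[:2] for x,y in c],np.float32);R=cv2.minAreaRect(w*1000);print(n,R)
    print(cv2.boxPoints(R))
sc=lambda im,y,x,h,w,f:cv2.resize(im["img"][y:y+h,x:x+w],None,fx=f,fy=f,interpolation=cv2.INTER_CUBIC)
a=sc(t,165,115,90,110,5)[:450,:550]
b=sc(t,200,315,60,140,4);print(a.shape,b.shape)
c=np.zeros((450+0,800,3),np.uint8);
cv2.imwrite("pics/sock.png",a);cv2.imwrite("pics/rack.png",np.vstack([b,sc(s,170,125,70,140,4)]))
E
```

```text
pinch_edge [ 0.4743 -0.1928  0.1262] resid [0.0916 0.6801] [-0.1908  0.746 ]
bar_top [ 0.523  -0.1908  0.0688] resid [0.0231 0.1918] [-0.0507  0.1953]
boss_end [ 0.4572 -0.191   0.0564] resid [0.1901 1.7343] [-0.4584  1.8788]
lock_plate [ 0.5101 -0.1894  0.0983] resid [-0.2395 -1.7663] [ 0.4654 -1.8528]
socket [0.4969 0.2718 0.0817] resid [-0.4713  3.5268] [0.1614 3.5426]Traceback (most recent call last):
  File "<stdin>", line 9, in <module>
  File "h.py", line 14, in tri
    o,d=ray(im,rc);d=d/np.linalg.norm(d);P=np.eye(3)-np.outer(d,d);A+=P;B+=P@o
        ~~~^^^^^^^
  File "h.py", line 5, in ray
    d=T[:3,:3]@np.linalg.solve(K,[rc[1],rc[0],1.]);return T[:3,3],d
                                  ~~^^^
TypeError: 'NoneType' object is not subscriptable
```

```bash
python3 - <<'E'
from h import *
np.set_printoptions(precision=4,suppress=True)
s=env.get_image("scene");t=env.get_image("top")
def best(n,c,near):
    L=[r["pixel"] for r in env.tip_of(n,c)];return min(L,key=lambda p:np.hypot(p[0]-near[0],p[1]-near[1])) if L else None
for n,a,b in (("rack",(222,192),(230,380)),("plain_plate",(199,161),(234,414)),("mat",(262,282),(184,267)),("tape_roll",(274,158),(162,375)),("carton",(326,362),(129,199))):
    ps,pt=best(n,"scene",a),best(n,"top",b)
    if ps is None or pt is None: print(n,ps,pt);continue
    print(n,tri(s,ps,t,pt))
for z,n in((.095,"socket"),(.085,"spring"),(.091,"pocket")):
    for i,c,w in((s,"scene",(222,391)),(t,"top",(210,165))):
        p=best(n,c,w);print(n,c,p,None if p is None else at_z(i,p,z))
for n,z in(("rack",.032),("mat",.003)):
    r=env.trace(n,"top")
    if not r: print(n,"none");continue
    m=r[0]["region"].astype(np.uint8);c=max(cv2.findContours(m,0,2)[0],key=cv2.contourArea).reshape(-1,2)
    w=np.array([at_z(t,(y,x),z)[:2] for x,y in c],np.float32);R=cv2.minAreaRect(w*1000);print(n,R)
sc=lambda im,y,x,h,w,f:cv2.resize(im["img"][y:y+h,x:x+w],None,fx=f,fy=f,interpolation=cv2.INTER_CUBIC)
cv2.imwrite("pics/sock.png",np.hstack([sc(t,180,135,60,60,6),sc(s,200,345,60,70,6)]))
cv2.imwrite("pics/rack.png",np.vstack([sc(t,200,315,60,140,4),sc(s,170,125,70,140,4)]))
E
```

```text
rack [ 0.481  -0.1178 -0.0551]
plain_plate [ 0.4636 -0.3168  0.077 ]
mat [0.5838 0.0331 0.0073]
tape_roll [ 0.6581 -0.2523  0.0038]
carton [0.7374 0.2187 0.0035]
socket scene [222.5, 388.4] [0.5026 0.2659 0.095 ]
socket top [223.4, 360.9] [ 0.4777 -0.1925  0.095 ]
spring scene [227.0, 386.4] [0.5076 0.2626 0.085 ]
spring top [208.8, 166.4] [0.5031 0.2674 0.085 ]
pocket scene [229.8, 402.0] [0.5203 0.2959 0.091 ]
pocket top [204.1, 150.1] [0.5123 0.3053 0.091 ]
rack ((464.01715087890625, -250.96951293945312), (289.728271484375, 89.40290832519531), 85.0849380493164)
mat ((584.4277954101562, 32.170074462890625), (169.85891723632812, 199.63975524902344), 85.02234649658203)
```

View pics/sock.png

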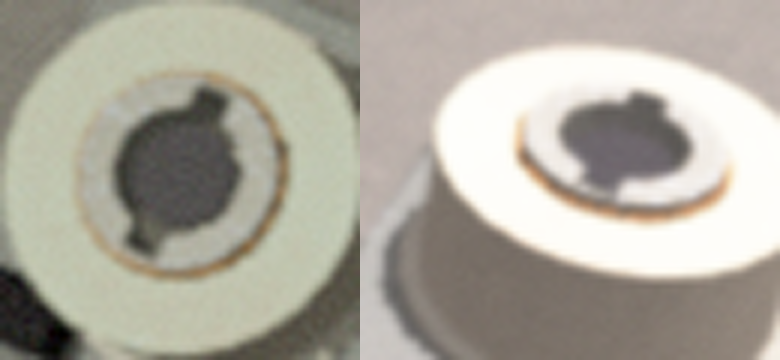

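View pics/rack.png

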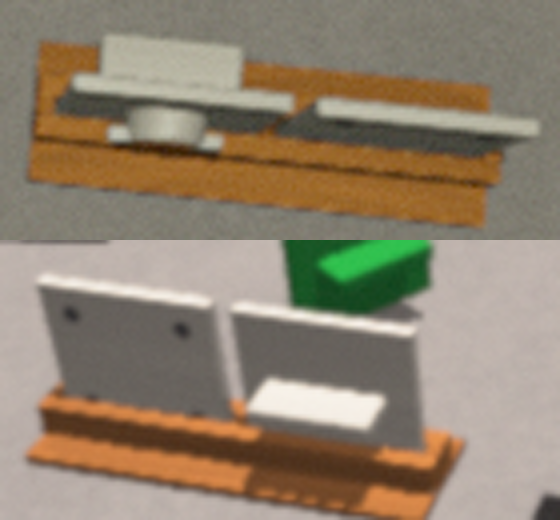

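The socket crop shows notches at upper right and lower left: top-image ends about (row 196, col 170) and (row 220, col 159). The rack crop shows the lock plate's top edge from (221,334) to (225,388) in the top image, with the bar on the far side.

```bash
cat > m.py <<'E'
from h import *
from scipy.optimize import minimize
np.set_printoptions(precision=4,suppress=True)
def fit_socket():
    s=env.get_image("scene");t=env.get_image("top")
    rs,an=np.meshgrid(np.linspace(0.001,.0385,40),np.linspace(0,2*np.pi,120,endpoint=False))
    lx,ly=(rs*np.cos(an)).ravel(),(rs*np.sin(an)).ravel();w=rs.ravel()
    dark=(np.hypot(lx,ly)<.026)|((abs(ly)<.008)&(abs(lx)<.0345))
    def cost(p,ims):
        c,q=np.cos(p[2]),np.sin(p[2]);tot=0
        for im in ims:
            P=np.c_[p[0]+c*lx-q*ly,p[1]+q*lx+c*ly,np.full(lx.shape,.095)]
            T=np.linalg.inv(np.array(im["world_from_camera"]));C=P@T[:3,:3].T+T[:3,3];u=C@np.array(im["intrinsics"]).T
            g=cv2.cvtColor(im["img"],6).astype(np.float32)
            v=cv2.remap(g,(u[:,0]/u[:,2]).astype(np.float32)[:,None],(u[:,1]/u[:,2]).astype(np.float32)[:,None],1).ravel()
            # least squares two-level
            for m in(dark,~dark):
                mu=np.average(v[m],weights=w[m]);tot+=np.sum(w[m]*(v[m]-mu)**2)
        return tot
    for nm,ims in(("top",[t]),("scene",[s]),("both",[s,t])):
        b=min((minimize(cost,[.503,.267,a],args=(ims,),method="Nelder-Mead",options=dict(initial_simplex=[[.503,.267,a],[.511,.267,a],[.503,.275,a],[.503,.267,a+.2]],xatol=1e-4)) for a in(-.6,-.4,-.2)),key=lambda r:r.fun)
        print(nm,b.x[:2],np.degrees(b.x[2]),b.fun)
E
python3 - <<'E'
from m import *
fit_socket()
t=env.get_image("top");s=env.get_image("scene")
L=at_z(t,(221.2,333.7),.124);R=at_z(t,(226,388.5),.124);print("edge top",L,R,(L+R)/2,np.linalg.norm(L-R),np.degrees(np.arctan2(*(L-R)[1::-1])))
# scene crop
L=at_z(s,(170+ (320-240)/4,125+418/4),.124);R=at_z(s,(170+(306-240)/4,125+234/4),.124);print("edge scene",L,R,(L+R)/2,np.linalg.norm(L-R))
st=env.state()
print(st["eef_pos"],st["tcp_rot"],st["clock"])
from scipy.spatial.transform import Rotation as Ro
q=st["tcp_rot"];print(Ro.from_quat([q[1],q[2],q[3],q[0]]).as_matrix())
E
```

```text
top [0.503  0.2704] -21.50256960638138 19453.182090073533
scene [0.5036 0.2665] -21.32535261590673 44138.97794144708
both [0.5034 0.2679] -21.67531549211187 97255.2883356257
edge top [ 0.4764 -0.1258  0.124 ] [ 0.4685 -0.2493  0.124 ] [ 0.4725 -0.1875  0.124 ] 0.1237386967799222 86.33570372947143
edge scene [ 0.4699 -0.1269  0.124 ] [ 0.473  -0.2475  0.124 ] [ 0.4714 -0.1872  0.124 ] 0.1206852579629999
[0.1587 0.5266 0.2313] [-0.      0.1459  0.9893 -0.    ] 3.2
[[-0.9574  0.2886 -0.    ]
 [ 0.2886  0.9574 -0.0001]
 [-0.     -0.0001 -1.    ]]
```

```bash
python3 -m jog '[[0.6,-36.1,-42.35,0,0,0,0],[0.6,-36.1,-42.35,0,0,0,0],[0.6,-36.1,-42.35,0,0,0,0],[0.6,-36.1,-42.35,0,0,0,0],[0.6,-36.1,-42.35,0,0,0,0],[0.6,-36.1,-42.35,0,0,0,0],[0.6,-36.1,-42.35,0,0,0,0],[0.6,-36.1,-42.35,0,0,0,0],[0.6,-36.1,-42.35,0,0,0,0],[0.6,-36.1,-42.35,0,0,0,0],[0.6,-36.1,-42.35,0,0,0,0],[0.6,-36.1,-42.35,0,0,0,0],[0.6,-36.1,-42.35,0,0,0,0],[0.6,-36.1,-42.35,0,0,0,0],[0.6,0,0,0,0,0,9.65],[0.6,0,0,0,0,0,9.65],[0.6,0,0,0,0,0,9.65],[0.6,0,0,0,0,0,9.65],[0.6,0,0,0,0,0,9.65],[0.6,0,0,0,0,0,9.65]]' 40
python3 -m jog '[[0.6,0,0,0,0,0,9.65],[0.6,0,0,0,0,0,9.65],[0.6,0,0,0,0,0,0]]'
cat >> h.py <<'E'
from scipy.spatial.transform import Rotation as Ro
def pose():
    s=env.state();q=s["tcp_rot"];return np.array(s["eef_pos"]),Ro.from_quat([q[1],q[2],q[3],q[0]]).as_matrix(),s
def shift(target):  # tool-axes mm to go
    p,R,s=pose();return np.round(R.T@(np.array(target)-p)*1000,1)
E
python3 -c "
from h import *
p,R,s=pose();print(p,R,s['q'],s['gripper_width'],s['clock'],shift([.472,-.1875,.099]))"
```

```text
clock: 5.7
eef_pos: [0.4715, -0.1869, 0.2313]
tcp_rot: [0.0, 0.609, 0.793, 0.0]
wrist_force: [0.9, 0.6, 0.4]
gripper_width: 0.0513
grip_force: 0.0
clock: 6.08
eef_pos: [0.4715, -0.1869, 0.2313]
tcp_rot: [0.0, 0.731, 0.683, 0.0]
wrist_force: [-0.4, -0.6, 0.2]
gripper_width: 0.0508
grip_force: 0.0
[ 0.47149515 -0.18692683  0.23132438] [[ 6.81991180e-02  9.97671728e-01  6.66636877e-05]
 [ 9.97671730e-01 -6.81991168e-02 -2.02085936e-05]
 [-1.56151379e-05  6.78866848e-05 -9.99999998e-01]] [-5.43040027e-01  1.85423692e-01 -7.55049869e-02  1.30980013e+00
  1.71464449e-05  1.09600840e+00] 0.05082028107286884 6.075 [ -0.5   0.5 132.3]
```

```bash
python3 -m jog '[[0.6,0,0,45,0,0,0],[0.6,0,0,45,0,0,0],[0.6,0,0,30,0,0,0],[0.6,0,0,11,0,0,0],[0,0,0,0,0,0,0],[0,0,0,0,0,0,0],[0,0,0,0,0,0,0],[0,0,0,0,0,0,0],[0,0,0,0,0,0,0]]' 60
python3 -c "
from h import *
t=env.get_image('top');s=env.get_image('scene');cv2.imwrite('pics/pinch.png',np.hstack([cv2.resize(t['img'][180:280,300:460],None,fx=2.4,fy=2.4),cv2.resize(s['img'][110:270,100:260],None,fx=1.5,fy=1.5)]))"
```

```text
clock: 7.2
eef_pos: [0.4733, -0.1875, 0.1017]
tcp_rot: [0.002, 0.731, 0.682, 0.001]
wrist_force: [5.6, 0.7, 1.6]
gripper_width: 0.0087
grip_force: 59.0
```

View pics/pinch.png

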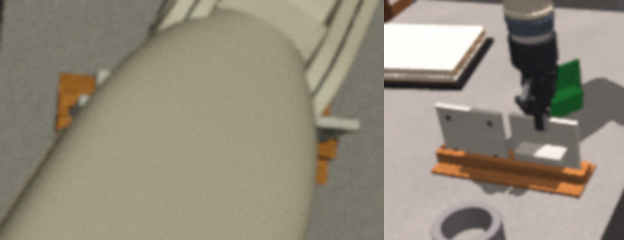

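The picture shows the fingers pinching the lock plate's top edge near its middle, with the plate still upright in its slot.

```bash
python3 -m jog '[[0,0,0,-10,0,0,0],[0,0,0,-25,0,0,0],[0,0,0,-35,0,0,0],[0,0,0,-40,0,0,0],[0,0,0,-40,0,0,0],[0,45.5,13.3,0,0,0,0],[0,45.5,13.3,0,0,0,0],[0,45.5,13.3,0,0,0,0],[0,45.5,13.3,0,0,0,0],[0,45.5,13.3,0,0,0,0],[0,0,0,0,-10,0,0],[0,0,0,0,-10,0,0],[0,0,0,0,-10,0,0],[0,0,0,0,-10,0,0],[0,0,0,0,-10,0,0],[0,0,0,0,-10,0,0],[0,0,0,0,0,0,0],[0,0,0,0,0,0,0]]' 80
python3 -c "
from h import *
p,R,s=pose();print(p,R,s['q'],s['clock'],shift([.555,.035,.07]))
t=env.get_image('top');s=env.get_image('scene');cv2.imwrite('pics/tilt.png',np.hstack([t['img'][80:380,150:450],s['img'][50:350,150:450]]))"
```

```text
clock: 9.55
eef_pos: [0.5564, 0.035, 0.2496]
tcp_rot: [0.349, 0.642, 0.599, 0.326]
wrist_force: [0.4, 0.3, -2.2]
gripper_width: 0.0084
grip_force: 79.8
[0.55639033 0.03500018 0.2496352 ] [[ 6.96078271e-02  5.42401541e-01  8.37230744e-01]
 [ 9.97574431e-01 -3.77885388e-02 -5.84575127e-02]
 [-6.97185408e-05  8.39269084e-01 -5.43716287e-01]] [-0.10237471 -0.17952488 -0.89138632 -0.13675912  0.0274136   1.55294811] 9.55 [-1.000e-01 -1.515e+02  9.650e+01]
```

View pics/tilt.png

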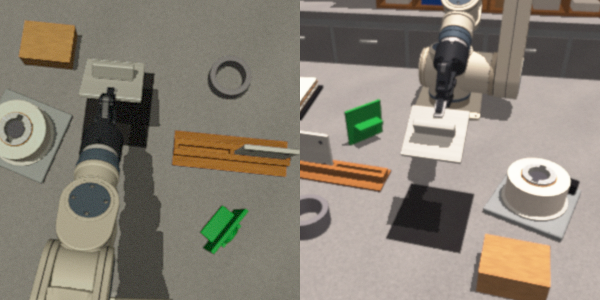

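The picture shows the plate held by its edge, tilted about 57° from upright, bar facing up and squared to the mat, clear of everything.

```bash
python3 -m jog '[[0,0,-36.7,23.8,0,0,0],[0,0,-36.7,23.8,0,0,0],[0,0,-36.7,23.8,0,0,0],[0,0,-30,19.4,0,0,0],[0,0,0,0,0,0,0],[0,0,0,0,0,0,0]]'
python3 -m jog '[[0,0,-4.2,2.7,0,0,0],[0,0,-4.2,2.7,0,0,0],[0,0,0,0,0,0,0]]'; python3 -c "
from h import *
print(pose()[2]['q'])"
```

```text
clock: 10.4
eef_pos: [0.5909, 0.0411, 0.1155]
tcp_rot: [0.336, 0.652, 0.606, 0.309]
wrist_force: [-0.1, 1.0, -3.7]
gripper_width: 0.0084
grip_force: 80.0
clock: 10.78
eef_pos: [0.5933, 0.0418, 0.1079]
tcp_rot: [0.334, 0.653, 0.606, 0.308]
wrist_force: [-0.4, -0.2, -2.7]
gripper_width: 0.0082
grip_force: 80.0
[-0.06537633  0.17359911 -1.04106308 -0.5873771  -0.01057551  1.57353556]
```

```bash
python3 -m jog '[[0,0,14,22,0,0,0],[0,0,0,0,4,0,0],[0,0,0,0,4,0,0],[0,0,0,0,0,0,0]]'; python3 -c "
from h import *
p,R,s=pose();print(s['q'],p,R,shift([.615,.04,.085]),shift([.615,.04,.06]))"
```

```text
clock: 11.28
eef_pos: [0.6206, 0.0397, 0.108]
tcp_rot: [0.289, 0.674, 0.626, 0.266]
wrist_force: [0.4, -0.1, -2.9]
gripper_width: 0.0085
grip_force: 79.9
[-0.06644958  0.1614539  -0.85268071 -0.25054185 -0.00933112  1.57422285] [0.62061403 0.03972864 0.1079686 ] [[ 0.07548707  0.68974039  0.72011103]
 [ 0.99713885 -0.04933449 -0.05727326]
 [-0.00397737  0.72237407 -0.69149106]] [ -0.1 -20.5  11.8] [  0.  -38.5  29.1]
```

```bash
python3 -m jog '[[0,0,-12,7,0,0,0],[0,0,-12,8,0,0,0],[0,0,0,0,0,0,0]]'; python3 -c "
from h import *
p,R,s=pose();print(s['q'])"
```

```text
clock: 11.65
eef_pos: [0.612, 0.0403, 0.0767]
tcp_rot: [0.287, 0.675, 0.627, 0.264]
wrist_force: [-0.2, 0.3, -3.8]
gripper_width: 0.0084
grip_force: 79.9
[-0.06650916  0.21358135 -0.91099181 -0.35534354 -0.00920982  1.57413848]
```

```bash
python3 -m jog '[[0,0,-2.2,2.1,0,0,0],[0,0,-1.5,1.4,0,0,0],[0,0,0,0,0,0,0]]'; python3 -m jog '[[0,0,-1.5,1.4,0,0,0],[0,0,-1.5,1.4,0,0,0],[0,0,0,0,0,0,0]]';python3 -m jog '[[0,0,-1.5,1.4,0,0,0],[0,0,-1.5,1.4,0,0,0],[0,0,0,0,0,0,0]]'
```

```text
clock: 12.02
eef_pos: [0.6135, 0.0402, 0.0735]
tcp_rot: [0.288, 0.674, 0.626, 0.265]
wrist_force: [0.2, -1.2, -2.6]
gripper_width: 0.0083
grip_force: 79.9
clock: 12.4
eef_pos: [0.6139, 0.0401, 0.0703]
tcp_rot: [0.289, 0.674, 0.626, 0.265]
wrist_force: [-3.5, -0.3, 4.8]
gripper_width: 0.0083
grip_force: 81.2
clock: 12.78
eef_pos: [0.6151, 0.0401, 0.0688]
tcp_rot: [0.291, 0.673, 0.625, 0.267]
wrist_force: [-16.2, 0.4, 22.5]
gripper_width: 0.0083
grip_force: 84.8
```

```bash
python3 -m jog '[[0,0,2,-1.5,0,0,0],[0.45,0,0,0,0,0,0],[0.45,0,0,0,0,0,0],[0.45,0,0,0,0,0,0],[0.45,0,0,0,0,0,0],[0.45,0,0,-8,0,0,0],[0.45,0,0,-15,0,0,0],[0.45,0,0,-15,0,0,0],[0.45,0,0,-15,0,0,0],[0.45,0,10,-20,0,0,0],[0.45,0,20,-20,0,0,0],[0.45,0,0,0,0,0,0]]'
python3 -c "
from h import *
p,R,s=pose();print(s['q'],p)
t=env.get_image('top');s=env.get_image('scene');cv2.imwrite('pics/laid.png',np.hstack([t['img'][80:380,150:450],s['img'][150:350,200:400].repeat(2,0).repeat(2,1)[50:350,:]]))"
```

```text
clock: 14.28
eef_pos: [0.5685, 0.044, 0.1572]
tcp_rot: [0.29, 0.673, 0.626, 0.266]
wrist_force: [0.4, 0.0, -0.1]
gripper_width: 0.0384
grip_force: 0.0
[-0.06431496 -0.01111716 -0.8672701  -0.09475778 -0.01071993  1.57556337] [0.568542   0.0439913  0.15724813]
```

View pics/laid.png

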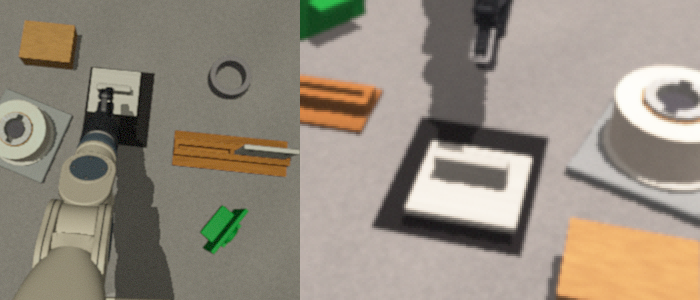

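The plate lies flat on the mat with the bar up, centre near (row 172, col 262) in the top image, and the gripper is clear.

```bash
python3 -m jog '[[0.6,0,30,-40,0,0,0],[0.6,0,10,-40,10,0,0],[0.6,0,0,-30,10,0,0],[0.6,0,0,0,10,0,0],[0.6,0,-20,0,10,0,0],[0.6,0,-40,0,5.5,0,0],[0.6,0,-50,0,0,0,0],[0.6,0,-50,0,0,0,0],[0.6,0,-50,0,0,0,0],[0.6,0,0,0,0,0,0]]'
cat > plate.py <<'E'
from h import *
np.set_printoptions(precision=4,suppress=True)
def plate(z,zb,zo,near_t,near_s):
    out=[]
    for c,nr in(("top",near_t),("scene",near_s)):
        im=env.get_image(c)
        for n,zz in(("bar_top",zb),("lock_plate",zo)):
            L=[(r["pixel"],r["conf"]) for r in env.tip_of(n,c)]
            L=[l for l in L if np.hypot(l[0][0]-nr[0],l[0][1]-nr[1])<40]
            for l in L[:1]: print(c,n,l[0],round(float(l[1]),2),at_z(im,l[0],zz))
        for n in("bar_top","lock_plate"):
            r=[x for x in env.trace(n,c)]
            for x in r:
                b=x["bbox"]
                if np.hypot(b[1]+b[3]/2-nr[0],b[0]+b[2]/2-nr[1])<40:
                    m=x["region"].astype(np.uint8);k=max(cv2.findContours(m,0,2)[0],key=cv2.contourArea).reshape(-1,2)
                    w=np.array([at_z(im,(v,u),z)[:2] for u,v in k],np.float32)*1000
                    print(c,n,"rect",cv2.minAreaRect(w));break
E
python3 -c "
from plate import *
p,R,s=pose();print(s['q'],p,R)
plate(.031,.067,.021,(172,262),(265,290))
t=env.get_image('top');cv2.imwrite('pics/bar.png',cv2.resize(t['img'][120:240,200:320],None,fx=5,fy=5,interpolation=2))"
```

```text
clock: 15.62
eef_pos: [0.3242, 0.0628, 0.2112]
tcp_rot: [0.037, 0.732, 0.679, 0.032]
wrist_force: [-0.2, -1.0, 0.6]
gripper_width: 0.0513
grip_force: 0.0
[-0.0597 -0.1832 -0.5012  1.1549 -0.0054  1.5856] [0.3242 0.0628 0.2112] [[ 0.0749  0.9924  0.0972]
 [ 0.9972 -0.0742 -0.0112]
 [-0.004   0.0977 -0.9952]]
top bar_top [167.6, 266.3] 0.82 [0.6157 0.0335 0.067 ]
top lock_plate [171.5, 262.4] 0.61 [0.6187 0.0453 0.021 ]
top bar_top rect ((615.48388671875, 42.488037109375), (127.68041229248047, 117.28467559814453), 85.88249969482422)
top lock_plate rect ((616.0838623046875, 42.53959655761719), (125.58248901367188, 122.17510223388672), 86.31804656982422)
scene bar_top [253.2, 283.9] 0.91 [0.6178 0.0347 0.067 ]
scene lock_plate [266.4, 285.1] 0.64 [0.6119 0.0371 0.021 ]
scene bar_top rect ((622.7557373046875, 38.748870849609375), (123.4608383178711, 121.2484359741211), 85.2603530883789)
```

View pics/bar.png

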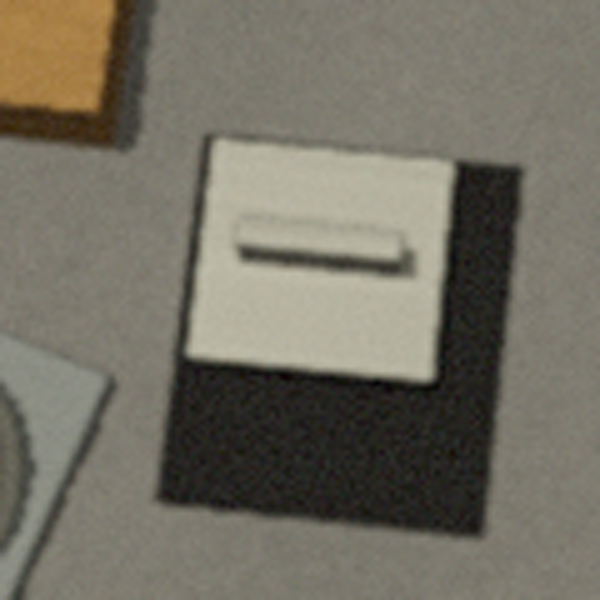

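The bar top centre is at about (row 167.6, col 264) in the top image; the plate's long sides are parallel to the tool already (about 86°).

```bash
python3 -m jog '[[0.6,0,0,0,5.6,0,0],[0.6,-0.3,48.8,0,0,0,0],[0.6,-0.3,48.8,0,0,0,0],[0.6,-0.3,48.8,0,0,0,0],[0.6,-0.3,48.8,0,0,0,0],[0.6,-0.3,48.8,20,0,0,0],[0.6,-0.3,48.8,30,0,0,0],[0.6,0,0,50,0,0,0],[0.6,0,0,0,0,0,0],[0.6,0,0,0,0,0,0]]' 60
python3 -c "
from h import *
np.set_printoptions(precision=4,suppress=True)
p,R,s=pose();print(s['q'],p,R,shift([.616,.039,.037]))
t=env.get_image('top');print(at_z(t,(167.6,264),.067))"
```

```text
clock: 17.42
eef_pos: [0.6197, 0.0381, 0.1146]
tcp_rot: [0.003, 0.733, 0.68, -0.0]
wrist_force: [-0.1, -1.0, -0.0]
gripper_width: 0.051
grip_force: 0.0
[-0.0717  0.4289 -0.0248  1.114  -0.004   1.5745] [0.6197 0.0381 0.1146] [[ 0.0753  0.9972  0.0029]
 [ 0.9972 -0.0753 -0.0042]
 [-0.004   0.0032 -1.    ]] [ 0.9 -4.  77.6]
[0.6155 0.0391 0.067 ]
```

```bash
python3 -m jog '[[0.6,1,-3.5,30,0,0,0],[0.6,0,0,30,0,0,0],[0.6,0,0,12,0,0,0],[0.6,0,0,5,0,0,0],[0.6,0,0,0,0,0,0]]'
python3 -m jog '[[0,0,0,0,0,0,0],[0,0,0,0,0,0,0],[0,0,0,0,0,0,0],[0,0,0,0,0,0,0],[0,0,0,0,0,0,0]]' 80
python3 -m jog '[[0,0,0,-5,0,0,0],[0,0,0,-25,0,0,0],[0,0,0,-40,0,0,0],[0,0,0,-40,0,0,0],[0,0,0,-40,0,0,0],[0,0,0,0,0,0,0],[0,0,0,0,0,0,0]]'
python3 -c "
from h import *
np.set_printoptions(precision=4,suppress=True)
p,R,s=pose();print(s['q'],p,R,shift([.503,.269,.187]))"
```

```text
clock: 18.1
eef_pos: [0.6167, 0.0391, 0.0371]
tcp_rot: [0.003, 0.733, 0.68, -0.0]
wrist_force: [0.2, 0.6, 0.1]
gripper_width: 0.0516
grip_force: 0.0
clock: 18.73
eef_pos: [0.6166, 0.039, 0.0365]
tcp_rot: [0.003, 0.733, 0.68, -0.0]
wrist_force: [2.2, -0.7, 4.9]
gripper_width: 0.0145
grip_force: 80.1
clock: 19.6
eef_pos: [0.615, 0.0398, 0.1846]
tcp_rot: [0.001, 0.733, 0.68, -0.002]
wrist_force: [0.0, -0.2, -3.2]
gripper_width: 0.0149
grip_force: 79.1
[-0.0696  0.388   0.0931  1.2763 -0.0039  1.5767] [0.615  0.0398 0.1846] [[ 0.0754  0.9972 -0.0007]
 [ 0.9971 -0.0754 -0.0039]
 [-0.0039 -0.0004 -1.    ]] [ 220.1 -128.9   -3.2]
```

```bash
python3 -m jog '[[0,44,-25.8,0,0,0,0],[0,44,-25.8,0,0,0,0],[0,44,-25.8,0,0,0,0],[0,44,-25.8,0,0,0,0],[0,44,-25.8,0,0,0,0],[0,0,0,0,0,0,-10.4],[0,0,0,0,0,0,-10.4],[0,0,0,0,0,0,-10.4],[0,0,0,0,0,0,-10.4],[0,0,0,0,0,0,-10.4],[0,0,0,0,0,0,-10.4],[0,0,0,0,0,0,-10.4],[0,0,0,0,0,0,0],[0,0,0,0,0,0,0]]'
python3 -c "
from plate import *
p,R,s=pose();print(s['q'],p,R,shift([.503,.269,.187]))
zt=p[2]-.0155;plate(zt+.01,zt+.046,zt,(200,160),(195,400))
t=env.get_image('top');s=env.get_image('scene');cv2.imwrite('pics/above.png',np.hstack([cv2.resize(t['img'][140:290,90:240],None,fx=2.6,fy=2.6),cv2.resize(s['img'][130:280,315:465],None,fx=2.6,fy=2.6)]))"
```

```text
clock: 21.35
eef_pos: [0.5033, 0.2686, 0.1838]
tcp_rot: [0.0, 0.189, 0.982, -0.002]
wrist_force: [-0.8, 0.3, -2.3]
gripper_width: 0.0149
grip_force: 79.1
[ 0.3455  0.312  -0.0242  1.2363 -0.0044  0.7252] [0.5033 0.2686 0.1838] [[-0.9288  0.3706 -0.0001]
 [ 0.3706  0.9288 -0.0048]
 [-0.0017 -0.0044 -1.    ]] [ 0.4  0.2 -3.2]
top bar_top [195.0, 148.2] 0.7 [0.5069 0.2712 0.2143]
top lock_plate [202.5, 154.0] 0.67 [0.5006 0.2721 0.1683]
top bar_top rect ((499.47613525390625, 268.53619384765625), (117.69270324707031, 125.7449722290039), 67.10358428955078)
top lock_plate rect ((499.4250183105469, 270.16534423828125), (118.11714935302734, 123.47830963134766), 68.16036987304688)
scene lock_plate [196.0, 395.0] 0.92 [0.4996 0.2685 0.1683]
scene bar_top rect ((491.6669921875, 273.531494140625), (118.71968841552734, 172.0329132080078), 68.07735443115234)
scene lock_plate rect ((494.6793518066406, 270.19036865234375), (117.69029998779297, 170.90283203125), 68.69168090820312)
```

View pics/above.png

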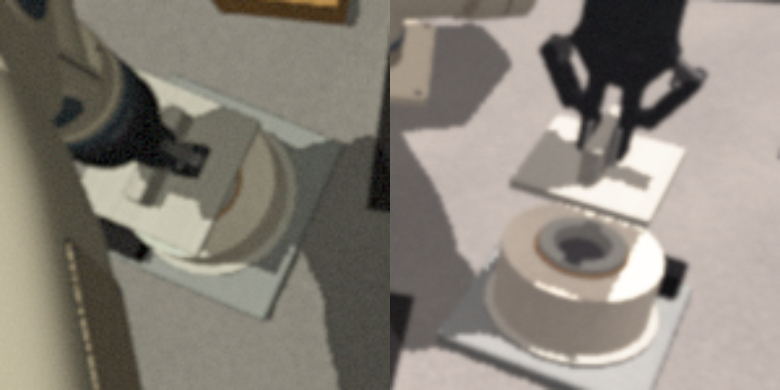

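The plate is held level above the unwinder, aligned with the notches. Comparing both views, it sits about 2.7 mm too far along tool +x, so I correct that while lowering.

```bash
python3 -m jog '[[0,-2.7,0,20,0,0,0],[0,0,0,20,0,0,0],[0,0,0,11,0,0,0],[0,0,0,0,0,0,0]]'
python3 -m jog '[[0,0,0,2,0,0,0],[0,0,0,2,0,0,0],[0,0,0,2,0,0,0],[0,0,0,0,0,0,0]]' 
python3 -c "
from h import *
from m import *
p,R,s=pose();print(p,s['wrist_force'],s['wrist_torque'])"
```

```text
clock: 22.45
eef_pos: [0.506, 0.2675, 0.1333]
tcp_rot: [0.001, 0.187, 0.982, -0.002]
wrist_force: [-0.6, -0.0, -3.3]
gripper_width: 0.015
grip_force: 78.9
clock: 22.95
eef_pos: [0.5063, 0.2676, 0.1278]
tcp_rot: [0.001, 0.187, 0.982, -0.002]
wrist_force: [-0.3, -0.3, -2.9]
gripper_width: 0.0145
grip_force: 78.9
[0.5063 0.2676 0.1278] [-0.3107 -0.2644 -2.9032] [-0.0731  0.0313 -0.0471]
```

```bash
python3 -m jog '[[0,0,0,1.5,0,0,0],[0,0,0,1.5,0,0,0],[0,0,0,0,0,0,0]]'; python3 -m jog '[[0,0,0,1.5,0,0,0],[0,0,0,1.5,0,0,0],[0,0,0,0,0,0,0]]' ; python3 -m jog '[[0,0,0,1.5,0,0,0],[0,0,0,1,0,0,0],[0,0,0,0,0,0,0]]'
```

```text
clock: 23.32
eef_pos: [0.5063, 0.2675, 0.1247]
tcp_rot: [0.001, 0.187, 0.982, -0.002]
wrist_force: [0.1, 0.2, -3.0]
gripper_width: 0.0146
grip_force: 78.9
clock: 23.7
eef_pos: [0.5063, 0.2675, 0.1217]
tcp_rot: [0.001, 0.187, 0.982, -0.002]
wrist_force: [0.0, -0.6, -3.4]
gripper_width: 0.0147
grip_force: 78.9
clock: 24.08
eef_pos: [0.5063, 0.2675, 0.1192]
tcp_rot: [0.001, 0.187, 0.982, -0.002]
wrist_force: [-0.3, 0.2, -3.2]
gripper_width: 0.015
grip_force: 78.9
```

```bash
python3 -m jog '[[0,0,0,1.5,0,0,0],[0,0,0,1.5,0,0,0],[0,0,0,0,0,0,0]]'; python3 -m jog '[[0,0,0,2,0,0,0],[0,0,0,2,0,0,0],[0,0,0,0,0,0,0]]' ; python3 -m jog '[[0,0,0,1,0,0,0],[0,0,0,1,0,0,0],[0,0,0,0,0,0,0]]'
```

```text
clock: 24.45
eef_pos: [0.5065, 0.2676, 0.1168]
tcp_rot: [0.002, 0.187, 0.982, -0.002]
wrist_force: [-1.1, 0.3, 4.8]
gripper_width: 0.0145
grip_force: 80.2
clock: 24.82
eef_pos: [0.5065, 0.2676, 0.1126]
tcp_rot: [0.001, 0.187, 0.982, -0.002]
wrist_force: [-1.7, 0.9, 5.9]
gripper_width: 0.015
grip_force: 80.4
clock: 25.2
eef_pos: [0.5066, 0.2676, 0.1107]
tcp_rot: [0.002, 0.187, 0.982, -0.002]
wrist_force: [-2.5, 0.0, 7.3]
gripper_width: 0.0149
grip_force: 80.6
```

```bash
python3 -m jog '[[0,0.5,0,1,0,0,0],[0,0,0,0.7,0,0,0],[0,0,0,0,0,0,0]]' 110; python3 -m jog '[[0,0,-0.22,0,0,0,5],[0,0,-0.22,0,0,0,5],[0,0,-0.22,0,0,0,5],[0,0,-0.22,0,0,0,5],[0,0,0,0,0,0,0]]'; python3 -c "
from h import *
print(pose()[2]['wrist_torque'])"
```

```text
clock: 25.58
eef_pos: [0.5065, 0.2677, 0.1104]
tcp_rot: [0.003, 0.187, 0.982, -0.001]
wrist_force: [-4.4, -3.0, 17.8]
gripper_width: 0.0144
grip_force: 111.5
clock: 26.2
eef_pos: [0.5072, 0.2668, 0.1105]
tcp_rot: [0.004, 0.355, 0.935, -0.001]
wrist_force: [1.3, -2.8, 14.9]
gripper_width: 0.0146
grip_force: 111.0
[-0.80777825  0.19058195 -0.08906006]
```

```bash
python3 -m jog '[[0,0,-0.22,0,0,0,5],[0,0,-0.22,0,0,0,5],[0,0,-0.22,0,0,0,5],[0,0,-0.22,0,0,0,5],[0,0,-0.22,0,0,0,5],[0,0,-0.22,0,0,0,5],[0,0,-0.22,0,0,0,5],[0,0,-0.22,0,0,0,5],[0,0,0,0,0,0,0]]'; python3 -m jog '[[0,0,-0.22,0,0,0,5],[0,0,-0.22,0,0,0,5],[0,0,-0.22,0,0,0,5],[0,0,-0.22,0,0,0,5],[0,0,-0.22,0,0,0,5],[0,0,0,0,0,0,4],[0,0,0,0,0,0,0],[0,0,0,0,0,0,0]]';  python3 -c "
from h import *
p,R,s=pose();print(s['wrist_torque'],R,s['q'])"
```

```text
clock: 27.32
eef_pos: [0.5057, 0.266, 0.1107]
tcp_rot: [0.004, 0.654, 0.757, 0.001]
wrist_force: [0.9, -2.2, 17.5]
gripper_width: 0.014
grip_force: 111.1
clock: 28.32
eef_pos: [0.5044, 0.266, 0.1107]
tcp_rot: [0.003, 0.822, 0.57, 0.001]
wrist_force: [-0.5, -3.2, 18.3]
gripper_width: 0.0146
grip_force: 111.3
[-0.59898393  0.62744653  0.0061512 ] [[ 0.35102711  0.93634617  0.00598493]
 [ 0.93636454 -0.35101153 -0.00351502]
 [-0.00119049  0.00683795 -0.99997591]] [ 0.34100796  0.35056709 -0.1613158   1.05444861 -0.00531422  2.2704564 ]
```

```bash
python3 -m jog '[[0,0,0,0,0,0,1.5],[0,0,0,0,0,0,1.5],[0,0,0,0,0,0,0]]';  python3 -c "
from h import *
p,R,s=pose();print(s['wrist_torque'])"; python3 -m jog '[[0,0,0,-1.5,0,0,0],[0,0,0,-1.5,0,0,0],[0,0,0,0,0,0,0]]'; python3 -m jog '[[0,0,0,-1.5,0,0,0],[0,0,0,-1.5,0,0,0],[0,0,0,0,0,0,0]]'; python3 -c "
from h import *
p,R,s=pose();print(s['wrist_torque'])"
```

```text
clock: 28.7
eef_pos: [0.5041, 0.2661, 0.1106]
tcp_rot: [0.003, 0.836, 0.548, 0.001]
wrist_force: [-1.8, -2.4, 17.8]
gripper_width: 0.0144
grip_force: 111.4
[-0.61152907  0.8669832   0.48319947]
clock: 29.08
eef_pos: [0.5036, 0.2662, 0.112]
tcp_rot: [0.002, 0.836, 0.548, 0.0]
wrist_force: [1.9, -0.5, 6.4]
gripper_width: 0.0143
grip_force: 109.5
clock: 29.45
eef_pos: [0.5035, 0.2662, 0.1149]
tcp_rot: [0.002, 0.836, 0.548, 0.0]
wrist_force: [4.9, 0.2, 5.3]
gripper_width: 0.0142
grip_force: 109.3
[ 0.05745287 -1.02741686  0.02200891]
```

```bash
python3 -m jog '[[0,0,0,-1,0,0,0],[0,0,0,-1,0,0,0],[0,0,0,0,0,0,0]]'; python3 -m jog '[[0,0,0,-1,0,0,0],[0,0,0,0,0,0,0]]'; python3 -c "
from h import *
p,R,s=pose();print(s['wrist_torque'])"
```

```text
clock: 29.82
eef_pos: [0.5033, 0.2662, 0.1164]
tcp_rot: [0.002, 0.836, 0.548, -0.0]
wrist_force: [6.2, 1.6, 0.5]
gripper_width: 0.0144
grip_force: 108.5
clock: 30.08
eef_pos: [0.5033, 0.2662, 0.1165]
tcp_rot: [0.002, 0.836, 0.548, -0.001]
wrist_force: [8.9, 2.7, -7.3]
gripper_width: 0.014
grip_force: 108.1
[ 0.50560057 -1.90793845  0.03767454]
```

```bash
python3 -m jog '[[0,0,1,1,0,0,0],[0,0,0,0,0,0,0],[0.5,0,0,0,0,0,0],[0.5,0,0,0,0,0,0],[0.5,0,0,0,0,0,0],[0.5,0,0,0,0,0,0],[0.5,0,0,-20,0,0,0],[0.5,0,0,-50,0,0,0],[0.5,0,0,-60,0,0,0],[0.5,0,-40,-40,0,0,0],[0.5,0,-60,0,0,0,0],[0.5,0,-60,0,0,0,0],[0.5,0,0,0,0,0,0],[0.5,0,0,0,0,0,0]]'
python3 -c "
from plate import *
plate(.111,.147,.101,(205,160),(215,390))
t=env.get_image('top');s=env.get_image('scene');cv2.imwrite('pics/end.png',np.hstack([cv2.resize(t['img'][140:290,90:240],None,fx=2.6,fy=2.6),cv2.resize(s['img'][150:300,315:465],None,fx=2.6,fy=2.6)]))"
```

```text
clock: 31.82
eef_pos: [0.3569, 0.3304, 0.2863]
tcp_rot: [0.002, 0.836, 0.548, -0.0]
wrist_force: [0.5, 0.1, -0.6]
gripper_width: 0.0426
grip_force: 0.0
top bar_top [203.6, 159.1] 0.76 [0.5028 0.2672 0.147 ]
top lock_plate [207.8, 163.0] 0.6 [0.5022 0.271  0.101 ]
top bar_top rect ((501.8229064941406, 268.3502502441406), (124.88502502441406, 116.09919738769531), 66.99031066894531)
top lock_plate rect ((501.8099365234375, 267.1962890625), (124.76490783691406, 117.30329132080078), 66.65861511230469)
scene bar_top [205.5, 391.5] 0.86 [0.5073 0.2639 0.147 ]
scene lock_plate [222.7, 388.9] 0.55 [0.5113 0.2654 0.101 ]
scene bar_top rect ((509.2654724121094, 264.43194580078125), (125.25433349609375, 132.0923614501953), 67.14013671875)
scene lock_plate rect ((508.4662780761719, 263.9643859863281), (126.03133392333984, 127.15538787841797), 66.15972137451172)
```

View pics/end.png

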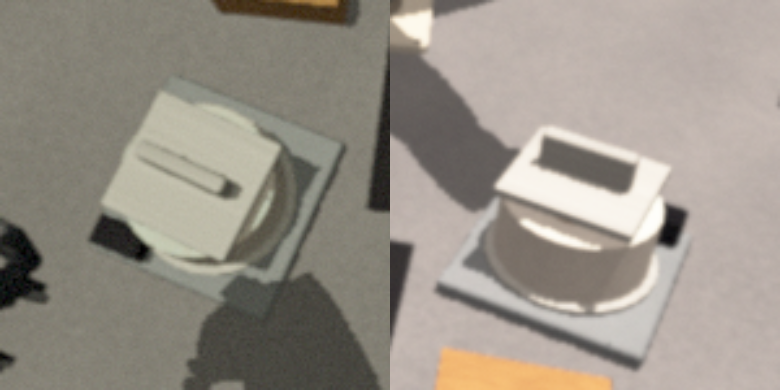

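The plate sits level in the socket. Its bar is at about 67°, a quarter turn from the notches, and the gripper is clear.

```bash
python3 -c "
from rig import env
print(env.hand_in())"
```

```text
the job is handed in; nothing more can be done
None
```

The lock plate is locked in the unwinder's socket, let go and handed in at about 32 s; the hand-in gave no verdict, but the last pictures show it level with its bar within about 2° of the locked direction.

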